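Aim the code reader and take a reading

ROBOT

A 6-joint arm with a two-finger parallel gripper is mounted at the origin on a cart in front of the work surface, level with it; the furniture and walls round the work are solid. World frame = base frame: x ahead of the robot, y to its left, z up, the work surface at z = 0. Lengths are in mm, angles in rad, forces in N, time in s.
With the tool pointing down it reaches from about 300 to 775 mm from the base axis. Payload 14.6 kg.
Tool frame: the origin (TCP) lies at the very end of the fingers, on their centre line; the grasp point (between the pads) lies 19 mm behind it (pinch_z is the distance from the TCP to the grasp point, in mm); x points along the fingers, z is the direction in which the jaws open and shut, and the axes are right-handed (so a half turn about x gives the same grasp; the last joint's range is limited). The gripper opens to 94 mm and grips with 3 to 60 N. Pads are 16 mm wide; open, the fingers measure 119 mm over their backs; the gripper's body (75 mm by 177 mm) begins 78 mm behind the grasp point.
Start: joints at [-1.278, 0.3, 1.521, -0, 1.321, -0.067], TCP at [193.64, -514.774, 205.446] pointing down, gripper open.
Joint ranges: [-3.03, 3.03], [-0.79, 2.21], [0.23, 2.52], [-1.04, 4.18], [0, 3.07], [-2.55, 2.55]. Speed limits (rad/s): [2.22, 2.22, 2.57, 3.14, 3.14, 3.14].

INTERFACE

Orientations are given as [roll, pitch, yaw] about the fixed x, y, z axes, in that order (R = Rz(yaw) Ry(pitch) Rx(roll)).
In Python, from cell import read_state, camera, sign_off, pinch_z gives the robot as it stands. The module is installed in compiled form; this text tells all that it offers.
- The arm moves only by the tool arm_command, never from a script. Its argument "series" is a list of rows, each a list of 3 entries, a list of its own where there are three numbers: the finger opening in mm, from 0 to 94, then the shift along the tool's x, y, z in mm, then the turn about the tool's x in degrees. A call has 1 to 12 rows; each row is the pose to reach, as a shift and turn from the pose measured when the call began, along the tool's axes at that moment; what a row does not reach only later rows make up. A row lasts 1/8 s, in which the tool goes at most 62.5 mm and 10.7 degrees, less where a joint would pass 70% of its speed; a pose out of reach is approached as far as the arm can. A call with a gripper value outside its range is refused whole. The fingers move at their own pace and stop on an object; "newtons" is the grip in N (left out, the last holds). Time passes only in rows, so rows that repeat a pose let the fingers close. It gives the time, the measured TCP pose, the force and the opening at its end, in the units of the state.
- read_state(): the state, without advancing time (a new reading comes with each control period).
- camera(name): name is "scene" or "top" or "wrist"; returns a dict with "pixels" (384x512x3 uint8, red, green, blue), "range_z" (384x512 float32, mm along the optical axis (not along the pixel's ray), 0 where there is no reading), "fov_y" (degrees; the focal length in pixels is half the picture's height over the tangent of half this angle, whatever the lens; pixels are square), "cx", "cy" (the principal point, pixels), "k1" (the pictures are not rectified: a ray, as slopes to the right and down, at radius r is drawn at 1 + k1 r^2 times it, then the intrinsics apply), "R" (3x3) and "t" (3): a world point X has camera coordinates R X + t. Camera axes: x right, y down, z forward; pixel columns grow to the right and rows downward; lengths in mm; the calibration is good to about 2 mm. A picture is of the moment at which its call begins.
- sign_off(): hands the job in, once; it reports no verdict.
The state is a dict: "clock": time; "joints": joint angles; "qd": joint speeds; "effort": joint torques, N m; "eef_pos": TCP position; "eef_rot": TCP orientation; "wrist_force": force on the tool from outside, world axes, zero at the start; "moment": the same for the moment, N m; "finger_gap": finger opening in mm.
Only numpy, scipy, OpenCV 4.12 (cv2) and the standard library are available. Lean on these libraries where they do the work, as an engineer would, in place of code of your own. Each camera call takes 0.05 s, during which the arm holds its last target.

TASK

Gently push the swinging arm of the code reader round until its head points at the middle of the small narrow-necked brown reagent bottle; only then press the read button on its console right down and let it go. Leave the arm aimed at that bottle, and leave all three containers standing in their nests, neither lifted nor shifted.

Things in the scene. Friction and masses are not known exactly. Their poses are not given: they have to be found in the camera images.
- code_reader: the code reader, fixed to the worktop; origin on the worktop under the arm's axis, x along the middle of three flat steel legs (6 mm high) that fan out at -0.95, 0 and +0.95 rad. Each leg ends in a round nest 180 mm from the axis holding one container on a floor 8 mm above the worktop; which one stands in which nest varies. Behind the turret is a console 62 x 60 x 52 mm
- reader_axis (a point): point on the vertical axis about which the arm turns, 90 mm above the worktop, at mid-height of the arm. The turret is at most 72 mm across above its foot; the arm's hub on top is 62 mm across, its top 106 mm above the worktop
- reader_arm (a joint): angle of the swinging arm, rad: 0 along the middle leg, positive anticlockwise from above, stops at -1.4 and 1.4. Light friction (0.12 N m, 1.5 N at 80 mm); it stays where it is left. A straight bar 16 mm wide, 81 to 99 mm above the worktop, bare from 31 to 115 mm from the axis, then a reader head 38 mm wide, 26 mm high, 115 to 145 mm from the axis
- bar_middle (a point): centre of the bare bar, 80 mm from the axis: a good place to push, on either side; x along the arm, z up. Nothing is under the bar but a leg 6 mm high
- reader_window (a point): middle of the window in the outer face of the reader head, 145 mm from the axis, 90 mm above the worktop; x points out of the window along the arm, z up. The head is white, its window black
- read_button_top (a point): middle of the top of the read button, a round spring button 34 mm in diameter on top of the console, 82 mm behind the axis; it is pressed straight down
- read_button (a joint): travel of the read button, m: 0 released, 0.006 fully down (about 5 N); it springs back
- amber_bottle_mid (a point): the small brown reagent bottle with round shoulders, a narrow neck and a screw cap, 33 mm in diameter, 92 mm tall; this point is on its axis 46 mm above its underside
- vial_2_mid (a point): the straight-sided white vial with a wide snap cap, 36 mm across, 90 mm tall (a bystander); point on its axis 45 mm above its underside
- tube_bluecap_mid (a point): the taller straight-sided tube with a wide cap, 33 mm across, 104 mm tall (a bystander); point on its axis 52 mm above its underside
Not all that is in view belongs to the job. What is shaped like the part that bears tube_bluecap_mid but blue or red is not meant.

How it is judged (in metres and radians):
On the way, in this order (a step that is already met when the one before it is completed fails the run):
1. the arm points at the brown bottle, button not yet pressed (y of amber_bottle_mid in the frame of reader_window between -0.014 and 0.014 m and x of amber_bottle_mid in the frame of reader_window above 0 m and value of joint read_button below 0.002 m), for 0.2 s.
2. the read button is pressed down while the arm points at the bottle (y of amber_bottle_mid in the frame of reader_window between -0.014 and 0.014 m and x of amber_bottle_mid in the frame of reader_window above 0 m and value of joint read_button above 0.0045 m), for 0.05 s.
At the end, for the whole second after the job is handed in: The arm is at rest with the bottle's axis within 14 mm of the line out of the reader window, the button has sprung back (under 2 mm), and the three containers stand upright within 15 mm of where they began (all of step 1 and velocity of joint reader_arm between -0.05 and 0.05 rad/s and distance of each of amber_bottle_mid, vial_2_mid, tube_bluecap_mid from where it was at the start of the episode below 0.015 m and angle between each of amber_bottle_mid, vial_2_mid, tube_bluecap_mid's own z axis and vertical below 0.15 rad); the robot touches nothing.
It fails at once if the button is pressed while the arm does not point at the brown bottle (value of joint read_button above 0.003 m and not (y of amber_bottle_mid in the frame of reader_window between -0.014 and 0.014 m and x of amber_bottle_mid in the frame of reader_window above 0 m)).
It fails at once if the fingers push or squeeze the arm with more than 30 N (contact force between the fingers and reader_arm above 30 N).
It fails at once if a container is lifted, shifted by more than 20 mm or tipped (distance of any of amber_bottle_mid, vial_2_mid, tube_bluecap_mid from where it was at the start of the episode above 0.02 m or angle between any of amber_bottle_mid, vial_2_mid, tube_bluecap_mid's own z axis and vertical above 0.3 rad).
It fails at once if the fingers take hold of a container (contact force between the fingers and amber_bottle above 5 N or contact force between the fingers and vial_2 above 5 N or contact force between the fingers and tube_bluecap above 5 N).
It also fails if it takes over 43 s, if anything falls off the work surface, if the arm or the gripper's body presses on something with over 40 N, if the wrist force passes 120 N, or if a joint passes its speed limit or range.

## Working session

There is one attempt and no reset: what is moved stays moved. The work goes in short steps, Python scripts to look and compute and a tool call to move; the robot and the scene stay as the last step left them, time stands still between calls to the robot, and variables do not carry over. Pictures are saved under pics/ and viewed, and the job is handed in when it is done.

Besides the shell and the picture viewer there is one more tool, called after "Call:" as name(argument=value, ...) on one line, values as JSON. arm_command: Moves the arm, as the interface text tells. Its arguments: {"type":"object","properties":{"series":{"type":"array"},"newtons":{"type":"number"}},"required":["series"]}

```bash
mkdir -p pics; cat > h.py <<'E'
import numpy as np, cv2, pickle
from cell import read_state, camera, sign_off, pinch_z
def snap(n,tag):
    c=camera(n); pickle.dump(c,open(f'{tag}.pkl','wb')); cv2.imwrite(f'pics/{tag}.png',c['pixels'][:,:,::-1]); return c
def load(tag): return pickle.load(open(f'{tag}.pkl','rb'))
def K(c):
    f=c['pixels'].shape[0]/2/np.tan(np.radians(c['fov_y'])/2)
    return np.array([[f,0,c['cx']],[0,f,c['cy']],[0,0,1.]])
D=lambda c:np.array([c['k1'],0,0,0,0.])
def rays(c,uv):
    p=cv2.undistortPoints(np.array(uv,float).reshape(-1,1,2),K(c),D(c)).reshape(-1,2)
    return np.c_[p,np.ones(len(p))]
def pts(c,uv):
    r=rays(c,uv); uv=np.array(uv,int).reshape(-1,2)
    z=c['range_z'][uv[:,1],uv[:,0]]
    return (r*z[:,None]-c['t'])@np.array(c['R'])
def onplane(c,uv,h):
    R=np.array(c['R']); o=-R.T@c['t']; d=rays(c,uv)@R
    return o+d*((h-o[2])/d[:,2])[:,None]
def cloud(c):
    v,u=np.mgrid[:384,:512]
    uv=np.c_[u.ravel(),v.ravel()]
    return pts(c,uv).reshape(384,512,3)
def proj(c,X):
    rv=cv2.Rodrigues(np.array(c['R']))[0]
    return cv2.projectPoints(np.array(X,float).reshape(-1,1,3),rv,np.array(c['t'],float),K(c),D(c))[0].reshape(-1,2)
E
python3 - <<'E'
from h import *
for n in ('scene','top','wrist'):
    c=snap(n,n+'0'); print(n,c['fov_y'],c['k1'],-np.array(c['R']).T@c['t'])
s=read_state(); print(s)
E
```

```text
scene 43.35525171322191 -0.07726710226963178 [161.73605481 604.56053284 572.75055955]
top 50.853018621668426 0.04933867557614132 [463.25449679 -35.80455761 940.05911276]
wrist 68.1894927868543 -0.05471683069030598 [ 259.66341887 -490.17923011  385.06908126]
{'clock': 0.15, 'joints': array([-1.27760405e+00,  3.00338997e-01,  1.52145734e+00, -1.67495337e-05,
        1.32070939e+00, -6.66097263e-02]), 'qd': array([ 0.00031745, -0.00363474, -0.00095314, -0.00025565,  0.00110138,
       -0.0002205 ]), 'effort': array([ 2.10992694e-03, -5.31951034e+01, -3.52819419e+01,  7.08380551e-02,
        2.35905068e-02, -4.49066943e-05]), 'eef_pos': array([ 193.57568028, -514.58283605,  205.01114202]), 'eef_rot': array([3.09275036, 1.56988311, 1.88176019]), 'wrist_force': array([ 0.06761867,  0.30402306, -0.14948096]), 'moment': array([-0.02789625,  0.01516416, -0.01650066]), 'finger_gap': 93.85701452283158}
```

View pics/scene0.png

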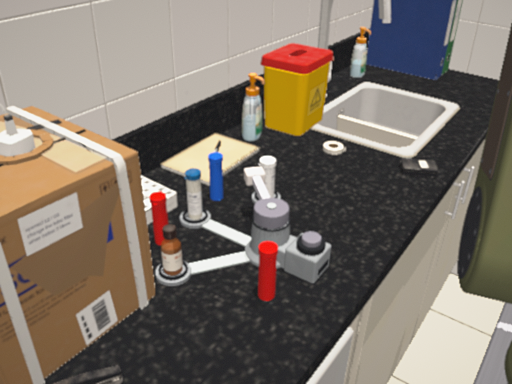

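View pics/top0.png

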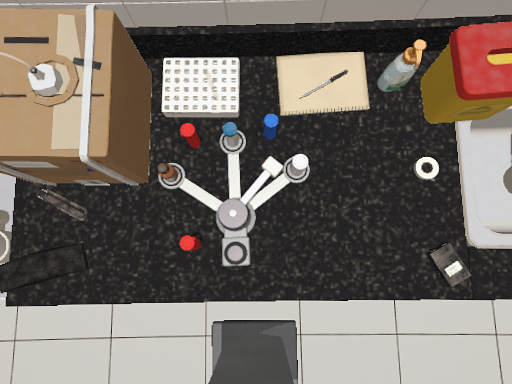

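The scene and top pictures agree. The brown narrow-necked bottle is at top (168,173), in the left nest. The blue-capped white tube is at (231,130) in the middle nest, and the white vial is at (298,163) in the right nest. The loose red and blue tubes at (188,130), (188,243) and (270,125) are decoys. The arm is at about (270,167), between the middle and right legs, and the button is at (236,252).

```bash
python3 - <<'E'
from h import *
c=load('top0'); s=load('scene0')
im=c['pixels'][110:280,140:330,::-1]
cv2.imwrite('pics/topcrop.png',cv2.resize(im,None,fx=4,fy=4,interpolation=cv2.INTER_CUBIC)[:600*1,:])
im=s['pixels'][135:310,130:340,::-1]
cv2.imwrite('pics/scenecrop.png',cv2.resize(im,None,fx=3.4,fy=3.4,interpolation=cv2.INTER_CUBIC))
P=cloud(c)
# height map image
for n,u,v in [('hub',232,212),('button',235,252),('console',247,262),('head',271,167),('bar',255,187),('bottlecap',164,169),('bluecap',230,128),('vial',299,162),('red1',187,242),('red2',187,130)]:
    print(n,P[v,u].round(1))
E
```

```text
hub [544.2  21.6 108.1]
button [462.5  18.1  75.4]
console [440.7  -6.2  50.8]
head [638.7 -61.3 102.8]
bar [596.8 -26.8 101.2]
bottlecap [639.1 165.8 100.9]
bluecap [723.5  24.2 110.1]
vial [ 648.8 -120.9  100.4]
red1 [484.4 114.6 106.1]
red2 [721.7 116.3 107.5]
```

View pics/topcrop.png

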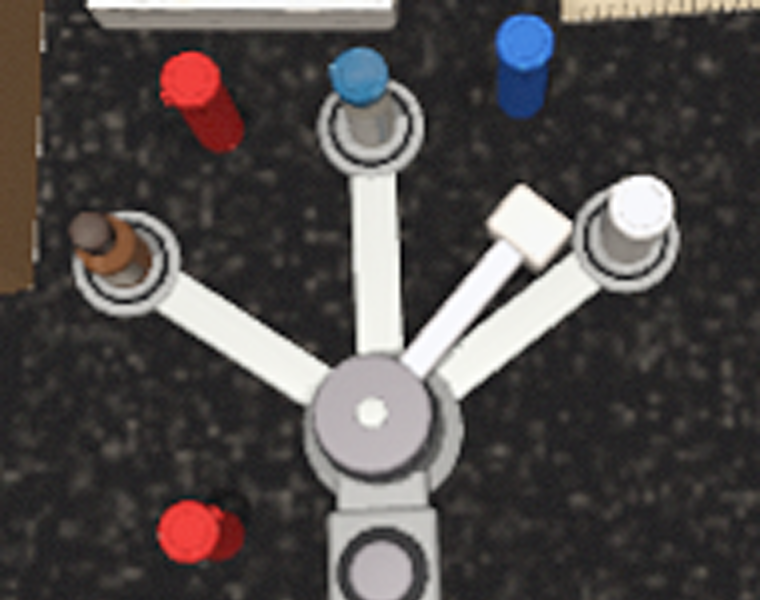

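View pics/scenecrop.png

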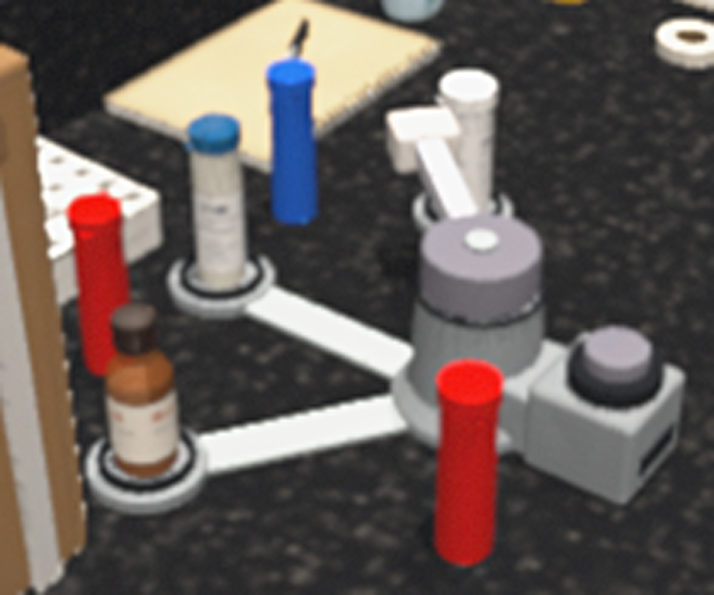

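The enlarged crops confirm it. The brown bottle with round shoulders and a dark cap is at top crop (110,250), in the left (+0.95) nest. Next I measure the geometry.

```bash
python3 - <<'E'
from h import *
c=load('top0')
def cr(x,y): return [(x+.5)/4-.5+140,(y+.5)/4-.5+110]
P={}
for n,x,y,h in [('hub',372,412,107),('button',381,574,75),('head',529,227,103),('bottle',93,231,100),('nL',127,263,9),('nM',371,127,9),('nR',626,232,9),('blue',360,74,112),('vial',640,203,98),('red1',187,532,106),('red2',190,80,107)]:
    P[n]=onplane(c,[cr(x,y)],h)[0]; print(n,P[n].round(1))
a=P['hub'][:2]
for n in P:
    d=P[n][:2]-a; print(n,round(np.hypot(*d),1),round(np.arctan2(d[1],d[0]),3))
# wide scan of tall things around (for gripper clearance)
W=cloud(c)
s=load('scene0'); Ws=cloud(s)
b=Ws[165:270,130:340].reshape(-1,3)
# scene-based hub: points with z>100 near hub
for w in (W,Ws):
    m=(w[...,2]>102)&(np.hypot(w[...,0]-a[0],w[...,1]-a[1])<38); print('hub cloud',m.sum(),np.median(w[m],0).round(1), w[m].min(0).round(1),w[m].max(0).round(1))
    bp=P['button']; m=(w[...,2]>70)&(np.hypot(w[...,0]-bp[0],w[...,1]-bp[1])<22); print('btn',m.sum(),w[m].mean(0).round(1),w[m].min(0).round(1),w[m].max(0).round(1))
E
```

```text
hub [543.   20.4 107. ]
button [460.1  18.4  75. ]
head [639.9 -63.2 103. ]
bottle [642.9 168.4 100. ]
nL [642.8 170.3   9. ]
nM [722.2  26.2   9. ]
nR [ 655.6 -123.     9. ]
blue [722.6  24.9 112. ]
vial [ 652.8 -122.5   98. ]
red1 [483.2 115.8 106. ]
red2 [722.7 116.2 107. ]
hub 0.0 0.0
button 82.9 -3.118
head 128.0 -0.711
bottle 178.6 0.977
nL 180.1 0.983
nM 179.3 0.032
nR 182.3 -0.905
blue 179.7 0.025
vial 180.2 -0.916
red1 112.7 2.131
red2 203.6 0.49
hub cloud 634 [542.8  19.6 104.3] [513.4  -9.4 102. ] [574.1  49.1 110.7]
btn 199 [461.6  17.5  75.1] [445.7   1.2  70.1] [477.2  33.1  80. ]
hub cloud 553 [542.   24.8 104.2] [513.7  -8.  102. ] [573.7  53.6 108.1]
btn 221 [460.6  22.3  74.4] [444.6   4.6  70.2] [478.2  37.9  77. ]
```

View pics/wrist0.png

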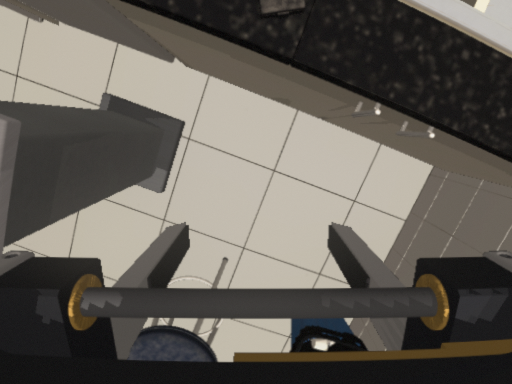

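```bash
cat >> h.py <<'E'
from scipy.spatial.transform import Rotation as Ro
def tool():
    s=read_state(); return np.array(s['eef_pos']), Ro.from_euler('xyz',s['eef_rot']).as_matrix(), s
def shift(X):
    p,R,s=tool(); return R.T@(np.array(X,float)-p)
AX=np.array([543,22.]); 
def at(ang,r,off): # point at radius r along arm direction, off to its left
    u=np.array([np.cos(ang),np.sin(ang)]); n=np.array([-u[1],u[0]]); return AX+r*u+off*n
E
python3 - <<'E'
from h import *
p,R,s=tool(); print(p,R.round(3)); print(pinch_z)
print(at(-.711,80,-45), shift([*at(-.711,80,-45),180]).round(1), shift([*at(-.711,80,-45),60]).round(1))
W=cloud(load('top0'))
print('box top', W[100,60].round(), W[150,120].round(),'edges', W[120,80:160:6].round())
E
```

```text
[ 193.57568028 -514.58283605  205.01114202] [[-0.     0.936  0.352]
 [ 0.001  0.352 -0.936]
 [-1.     0.    -0.001]]
18.8
[574.25014174 -64.30427939] [  25.3  514.8 -287.4] [ 145.3  514.8 -287.3]
box top [726. 302. 278.] [654. 222. 209.] edges [[692. 270. 271.]
 [690. 258. 275.]
 [692. 250. 271.]
 [692. 241. 268.]
 [691. 229. 271.]
 [694. 222. 262.]
 [702. 221. 238.]
 [711. 219. 211.]
 [722. 219. 178.]
 [733. 218. 145.]
 [748. 220.  99.]
 [766. 222.  47.]
 [781. 220.   1.]
 [781. 206.   3.]]
```

Call:
arm_command(series=[[0, [10, 50, -28], -8], [0, [15, 100, -56], -16], [0, [20, 150, -84], -24], [0, [25, 200, -112], -32], [0, [30, 250, -140], -35], [0, [35, 300, -168], -35], [0, [40, 350, -196], -35], [0, [45, 400, -224], -35], [0, [45, 450, -252], -35], [0, [45, 500, -280], -35], [0, [45, 515, -287], -35], [0, [45, 515, -287], -35]], newtons=20)

```text
clock: 1.65
eef_pos: [574.5, -64.4, 159.8]
eef_rot: [3.124, 1.569, 2.525]
wrist_force: [-0.9, -0.1, -0.5]
finger_gap: 0.3
```

Call:
arm_command(series=[[0, [25, 0, 0], 0], [0, [50, 0, 0], 0], [0, [75, 0, 0], 0], [0, [95, 0, 0], 0], [0, [95, 0, 0], 0]])

```text
clock: 2.28
eef_pos: [572.9, -65.6, 63.8]
eef_rot: [-2.84, 1.567, 2.842]
wrist_force: [0.3, 0.0, -0.6]
finger_gap: 0.6
```

```bash
python3 - <<'E'
from h import *
p,R,s=tool(); print(p,R.round(3),s['wrist_force'].round(1))
for n in ('scene','wrist'):
    snap(n,n+'1')
# arc: arm angle a, finger at off -19
for a in np.arange(-.711,1.0,.12):
    q=at(a,80,-20 if a>-.7 else -24); print(round(a,2),q.round(0),shift([*q,p[2]]).round(0))
E
```

```text
[572.93498824 -65.63162761  63.84732712] [[-0.004  0.565  0.825]
 [ 0.001  0.825 -0.565]
 [-1.    -0.001 -0.004]] [ 0.3  0.  -0.6]
-0.71 [588. -48.] [ 2. 22.  2.]
-0.59 [598. -39.] [ 2. 35.  5.]
-0.47 [605. -32.] [ 2. 45.  7.]
-0.35 [611. -24.] [ 2. 55.  7.]
-0.23 [616. -16.] [ 2. 65.  7.]
-0.11 [620.  -7.] [ 2. 74.  5.]
0.01 [623.   3.] [ 2. 84.  2.]
0.13 [625.  12.] [ 2. 93. -2.]
0.25 [625.  22.] [  2. 101.  -7.]
0.37 [625.  32.] [  2. 109. -13.]
0.49 [623.  42.] [  2. 116. -20.]
0.61 [620.  51.] [  2. 122. -28.]
0.73 [616.  60.] [  2. 127. -37.]
0.85 [611.  69.] [  2. 131. -46.]
0.97 [605.  77.] [  2. 134. -55.]
```

View pics/scene1.png

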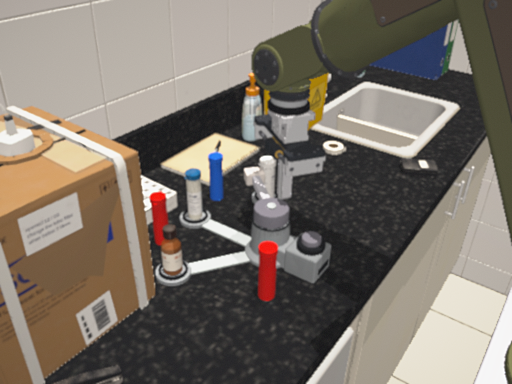

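View pics/wrist1.png

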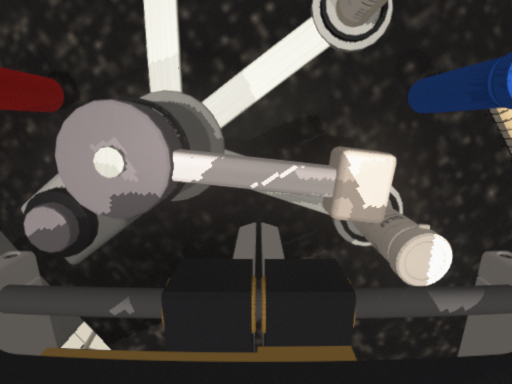

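In the wrist view, the closed fingers at (258,250) sit beside the bar's bare middle, on its clockwise side and clear of the vial. I start the push.

Call:
arm_command(series=[[0, [0, 7, 1], 0], [0, [0, 13, 1], 0], [0, [0, 17, 2], 0], [0, [0, 21, 2], 0], [0, [0, 25, 3], 0], [0, [0, 30, 4], 0], [0, [0, 36, 5], 0], [0, [0, 42, 6], 0], [0, [0, 48, 7], 0], [0, [0, 54, 7], 0], [0, [0, 60, 7], 0], [0, [0, 66, 7], 0]])

```text
clock: 3.88
eef_pos: [617.6, -14.5, 65.7]
eef_rot: [2.774, 1.57, 2.174]
wrist_force: [-1.2, -1.3, -0.0]
finger_gap: 0.5
```

```bash
python3 - <<'E'
from h import *
p,R,s=tool(); print(p,s['wrist_force'].round(1))
snap('wrist','wrist2')
for a in np.arange(-.24,1.0,.06):
    q=at(a,80,-20); print(round(a,2),shift([*q,p[2]]).round(0))
E
```

```text
[617.5514074  -14.48676795  65.71683555] [-1.2 -1.3 -0. ]
-0.24 [ 0. -3. -0.]
-0.18 [ 0.  2. -1.]
-0.12 [ 0.  7. -2.]
-0.06 [ 0. 11. -3.]
0.0 [ 0. 16. -5.]
0.06 [ 0. 21. -7.]
0.12 [ 0. 25. -9.]
0.18 [  0.  29. -11.]
0.24 [  0.  34. -14.]
0.3 [  0.  38. -17.]
0.36 [  0.  41. -20.]
0.42 [  0.  45. -23.]
0.48 [  0.  49. -27.]
0.54 [  0.  52. -31.]
0.6 [  0.  55. -34.]
0.66 [  0.  57. -39.]
0.72 [  0.  60. -43.]
0.78 [  0.  62. -47.]
0.84 [  0.  64. -52.]
0.9 [  0.  66. -56.]
0.96 [  0.  67. -61.]
```

View pics/wrist2.png

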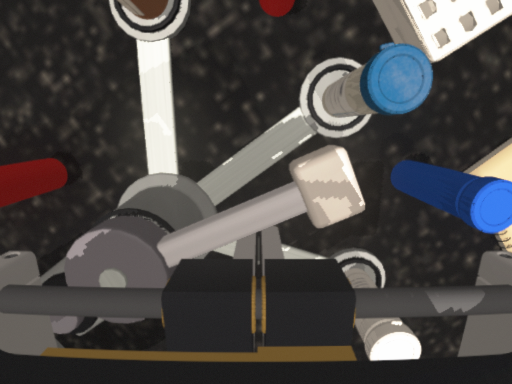

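The wrist view shows the arm moving with the fingers: head at (328,186), bar in contact near (250,235), containers undisturbed. I continue along the arc.

Call:
arm_command(series=[[0, [0, 5, -1], 0], [0, [0, 10, -3], 0], [0, [0, 15, -5], 0], [0, [0, 20, -7], 0], [0, [0, 25, -9], 0], [0, [0, 29, -11], 0], [0, [0, 34, -14], 0], [0, [0, 38, -17], 0], [0, [0, 41, -20], 0], [0, [0, 45, -23], 0], [0, [0, 49, -27], 0], [0, [0, 52, -31], 0]])

```text
clock: 5.42
eef_pos: [621.6, 46.9, 65.8]
eef_rot: [2.055, 1.57, 1.455]
wrist_force: [-0.1, -2.5, 0.5]
finger_gap: 0.5
```

```bash
python3 - <<'E'
from h import *
p,R,s=tool(); print(p,s['wrist_force'].round(1))
snap('wrist','wrist3');snap('top','top3')
for a in np.arange(.48,1.04,.06):
    q=at(a,80,-20); print(round(a,2),shift([*q,p[2]]).round(0))
E
```

```text
[621.57887918  46.86038276  65.8220313 ] [-0.1 -2.5  0.5]
0.48 [ 0. -4.  5.]
0.54 [ 0. -1.  1.]
0.6 [ 0.  2. -3.]
0.66 [ 0.  5. -7.]
0.72 [  0.   7. -11.]
0.78 [  0.  10. -16.]
0.84 [  0.  12. -20.]
0.9 [  0.  13. -25.]
0.96 [  0.  15. -30.]
1.02 [  0.  16. -35.]
```

View pics/wrist3.png

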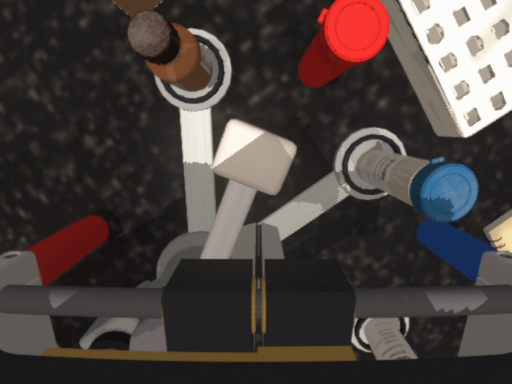

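View pics/top3.png

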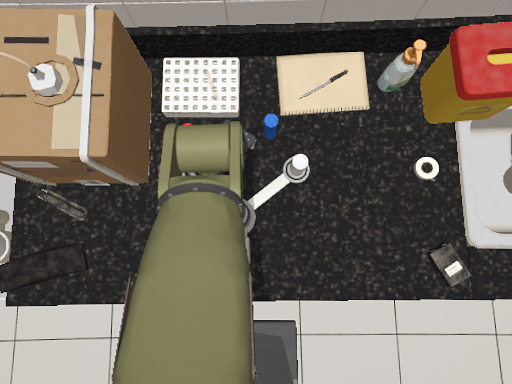

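The wrist view shows the head at (255,157), coming round toward the brown bottle, whose nest is at (193,70). I measure the angle.

```bash
cat > ang.py <<'E'
from h import *
def rep(tag,head,nest,ax=AX):
    c=load(tag); h=onplane(c,[head],103)[0]; n=onplane(c,[nest],9)[0]
    for nm,q in(('head',h),('nest',n)):
        d=q[:2]-ax; print(nm,q.round(1),np.hypot(*d).round(1),np.arctan2(d[1],d[0]).round(3))
E
python3 - <<'E'
from ang import *
rep('wrist3',(255,157),(193,70))
E
```

```text
head [651.6  93.8 103. ] 130.2 0.584
nest [643.8 170.1   9. ] 179.2 0.973
```

Call:
arm_command(series=[[0, [0, 2, -3], 0], [0, [0, 4, -6], 0], [0, [0, 6, -9], 0], [0, [0, 8, -12], 0], [0, [0, 10, -16], 0], [0, [0, 12, -20], 0], [0, [0, 13, -23], 0], [0, [0, 14, -26], 0], [0, [0, 14, -26], 0]])

```text
clock: 6.65
eef_pos: [607.8, 73.6, 65.9]
eef_rot: [2.208, 1.57, 1.609]
wrist_force: [0.0, -0.3, 0.3]
finger_gap: 0.6
```

```bash
python3 - <<'E'
from h import *
p,R,s=tool(); print(p,R.round(2),s['wrist_force'].round(1))
c=snap('wrist','wrist4');cv2.imwrite('pics/wrist4b.png',cv2.resize(c['pixels'][:,:,::-1],(800,600)))
E
```

```text
[607.8100246   73.64544622  65.89757133] [[-0.    0.56  0.83]
 [ 0.    0.83 -0.56]
 [-1.    0.   -0.  ]] [ 0.  -0.3  0.3]
```

View pics/wrist4b.png

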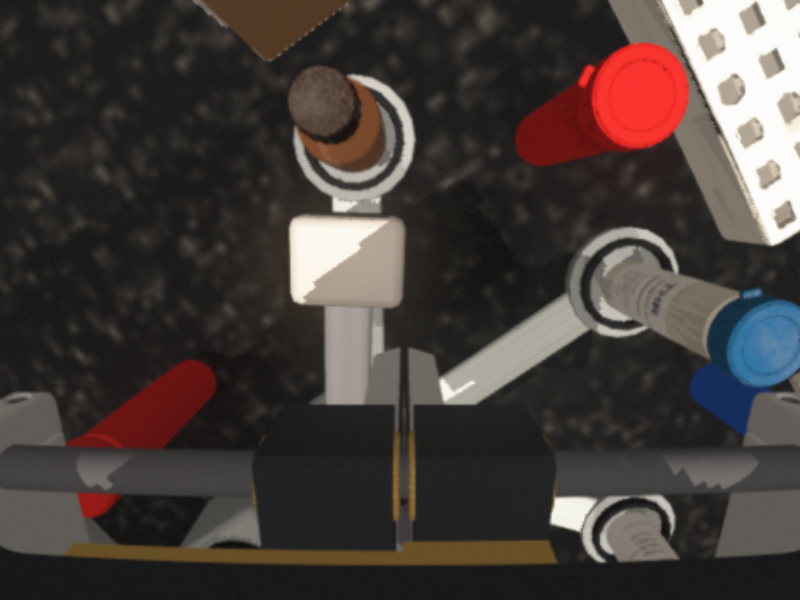

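```bash
python3 - <<'E'
from ang import *
rep('wrist4',(347/1.5625,260/1.5625),(354/1.5625,137/1.5625))
c=load('wrist4'); print('cap',onplane(c,[(322/1.5625,102/1.5625)],100))
# bar direction from side edges in image
l=onplane(c,[(325/1.5625,390/1.5625),(327/1.5625,310/1.5625),(369/1.5625,390/1.5625),(367/1.5625,310/1.5625)],99); print(l.round(1))
for i in (0,2): d=l[i+1]-l[i]; print(np.arctan2(d[1],d[0]))
d=l[1]+l[3]-l[0]-l[2]; print(np.arctan2(d[1],d[0]))
l=onplane(c,[(292/1.5625,218/1.5625),(403/1.5625,220/1.5625),(292/1.5625,302/1.5625),(401/1.5625,304/1.5625)],103); print(l.round(1))
for a,b in((0,1),(2,3)): d=l[a]-l[b]; print('head edge normal',np.arctan2(d[1],d[0])-np.pi/2)
E
```

```text
head [621.3 126.1 103. ] 130.3 0.926
nest [643.9 171.2   9. ] 180.1 0.976
cap [[643.09844195 170.03742688 100.        ]]
[[586.4  92.5  99. ]
 [604.8 115.9  99. ]
 [599.5  83.6  99. ]
 [616.1 108.2  99. ]]
0.903957245908776
0.9754527993394809
0.9396372941977797
[[614.7 146.9 103. ]
 [643.5 126.4 103. ]
 [598.  125.1 103. ]
 [627.5 104.1 103. ]]
head edge normal 0.951539189285862
head edge normal 0.9530431577464111
```

Call:
arm_command(series=[[0, [0, 0, -1], 0], [0, [0, 1, -2], 0], [0, [0, 1, -3], 0], [0, [0, 1, -3], 0], [0, [0, 1, -3], 0]])

```text
clock: 7.32
eef_pos: [605.9, 76.2, 65.9]
eef_rot: [2.264, 1.569, 1.665]
wrist_force: [0.6, 0.5, -0.4]
finger_gap: 0.5
```

```bash
python3 - <<'E'
from h import *
p,R,s=tool(); print(p,s['wrist_force'].round(1))
c=snap('wrist','wrist5');cv2.imwrite('pics/wrist5b.png',cv2.resize(c['pixels'][:,:,::-1],(800,600)))
E
```

```text
[605.91885095  76.16136133  65.88536013] [ 0.6  0.5 -0.4]
```

View pics/wrist5b.png

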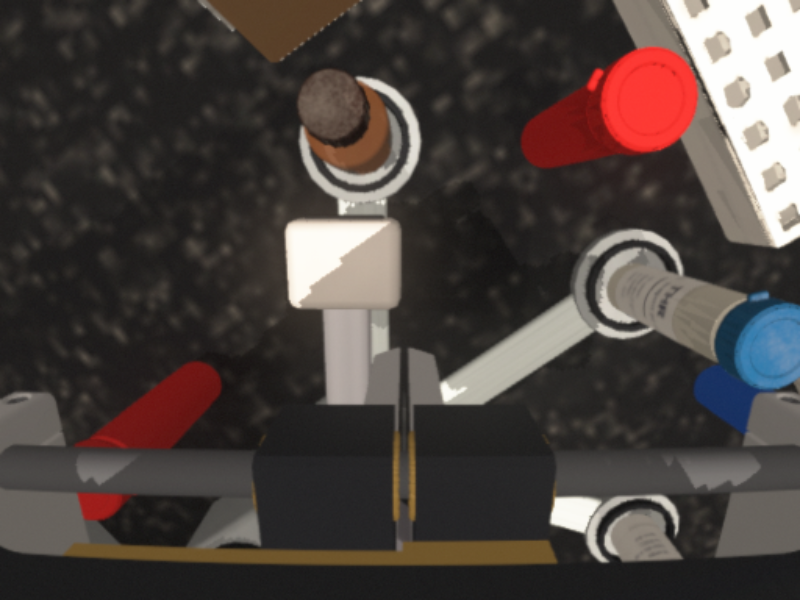

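```bash
python3 - <<'E'
from ang import *
k=1.5625
rep('wrist5',(343.5/k,263.5/k),(360/k,139/k))
E
```

```text
head [617.8 128.3 103. ] 130.0 0.958
nest [644.  171.2   9. ] 180.1 0.976
```

Aimed within about 0.02 rad. I back off and rise.

Call:
arm_command(series=[[0, [0, 0, 8], 0], [0, [0, 0, 18], 0], [0, [0, 0, 28], 0], [0, [-30, 0, 30], 0], [0, [-75, 0, 30], 0], [0, [-115, 0, 30], 0], [0, [-130, 0, 30], 0], [0, [-130, 0, 30], 0]])

```text
clock: 8.38
eef_pos: [631.0, 58.9, 195.7]
eef_rot: [1.921, 1.569, 1.322]
wrist_force: [0.7, 0.7, -0.1]
finger_gap: 0.5
```

```bash
python3 - <<'E'
from h import *
p,R,s=tool(); print(p,R.round(3),s['wrist_force'].round(1), shift([461,20,110]).round(1))
c=snap('wrist','wrist6');cv2.imwrite('pics/wrist6b.png',cv2.resize(c['pixels'][:,:,::-1],(800,600)))
snap('scene','scene6')
E
```

```text
[630.98365398  58.85458466 195.72130645] [[ 0.     0.564  0.826]
 [ 0.001  0.826 -0.564]
 [-1.     0.001 -0.   ]] [ 0.7  0.7 -0.1] [  85.6 -128.1 -118.4]
```

View pics/wrist6b.png

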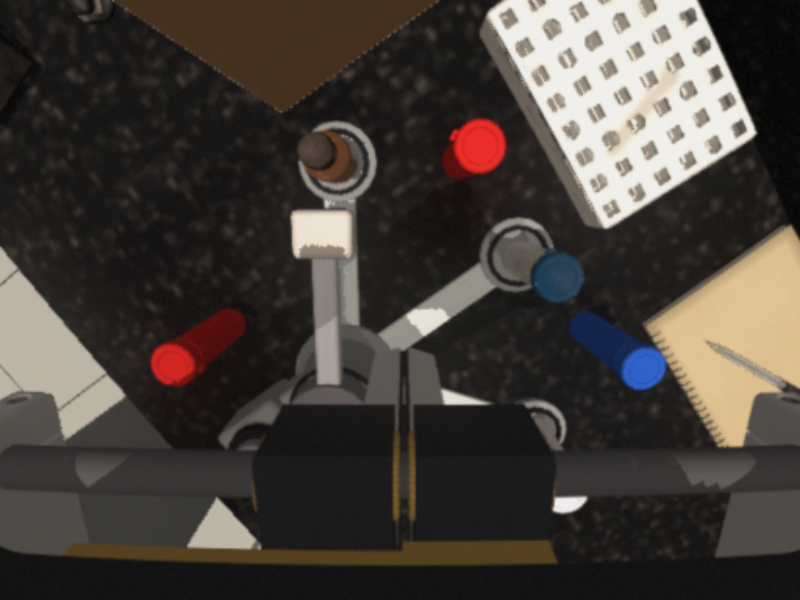

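View pics/scene6.png

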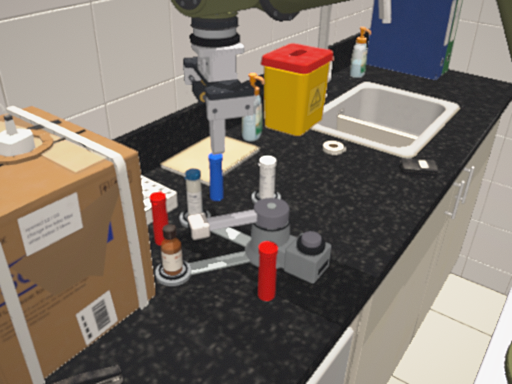

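```bash
python3 - <<'E'
from ang import *
s=load('scene6'); im=s['pixels'][185:295,140:330,::-1]
cv2.imwrite('pics/s6c.png',cv2.resize(im,None,fx=4,fy=4,interpolation=cv2.INTER_CUBIC))
c=load('wrist6'); im=c['pixels'][60:260,130:330,::-1]
cv2.imwrite('pics/w6c.png',cv2.resize(im,None,fx=3,fy=3,interpolation=cv2.INTER_CUBIC))
W=cloud(s); m=(W[...,2]>98)&(W[...,2]<106); 
for w,t in((W,'s'),(cloud(c),'w')):
    r=np.hypot(w[...,0]-543,w[...,1]-22); a=np.arctan2(w[...,1]-22,w[...,0]-543)
    m=(w[...,2]>95)&(w[...,2]<108)&(r>116)&(r<144)&(abs(a-.95)<.3)
    print(t,m.sum(),w[m].mean(0).round(1),a[m].mean().round(3))
    m=(w[...,2]>94)&(w[...,2]<104)&(r>45)&(r<110)&(abs(a-.95)<.4)
    q=w[m][:,:2]; v=np.linalg.svd(q-q.mean(0))[2][0]; print(m.sum(),q.mean(0).round(1),np.arctan2(v[1],v[0]),a[m].mean())
E
```

```text
s 277 [613.7 131.7 102.8] 0.998
294 [585.9  86.9] 0.9593057147949509 0.9880486603111649
w 1173 [618.1 128.  103.3] 0.954
1012 [588.4  85.4] -2.1769843927635972 0.9483522539306065
```

View pics/s6c.png

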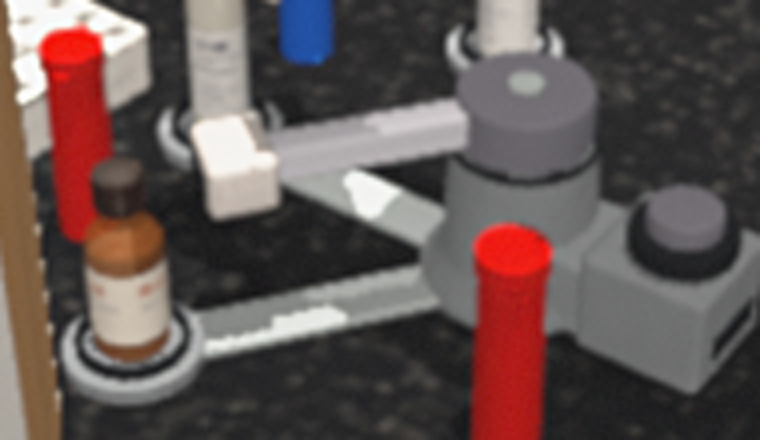

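View pics/w6c.png

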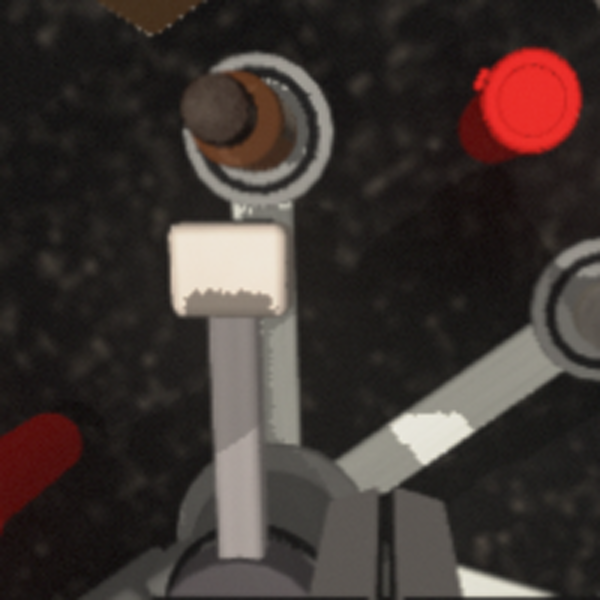

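Call:
arm_command(series=[[0, [0, -26, -24], 0], [0, [0, -52, -48], 0], [0, [0, -78, -72], 0], [0, [0, -104, -96], 0], [0, [20, -128, -118], 0], [0, [60, -128, -118], 0], [0, [95, -128, -118], 0], [0, [100, -128, -118], 0], [0, [100, -128, -118], 0]])

```text
clock: 9.6
eef_pos: [460.4, 19.9, 94.5]
eef_rot: [-2.911, 1.567, 2.773]
wrist_force: [0.4, 0.5, 0.2]
finger_gap: 0.3
```

```bash
python3 - <<'E'
from h import *
p,R,s=tool(); print(p,s['wrist_force'].round(1), shift([461,20,75]).round(1))
c=snap('scene','scene7'); cv2.imwrite('pics/s7c.png',cv2.resize(c['pixels'][140:300,140:350,::-1],None,fx=3.6,fy=3.6,interpolation=cv2.INTER_CUBIC))
c=snap('wrist','wrist7');cv2.imwrite('pics/wrist7b.png',cv2.resize(c['pixels'][:,:,::-1],(800,600)))
E
```

```text
[460.43608868  19.9174512   94.50436892] [0.4 0.5 0.2] [19.5  0.4  0.5]
```

View pics/s7c.png

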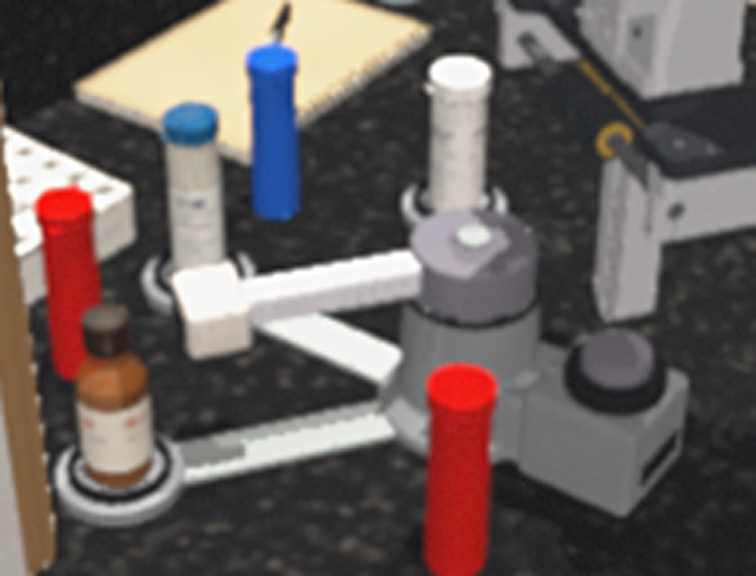

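View pics/wrist7b.png

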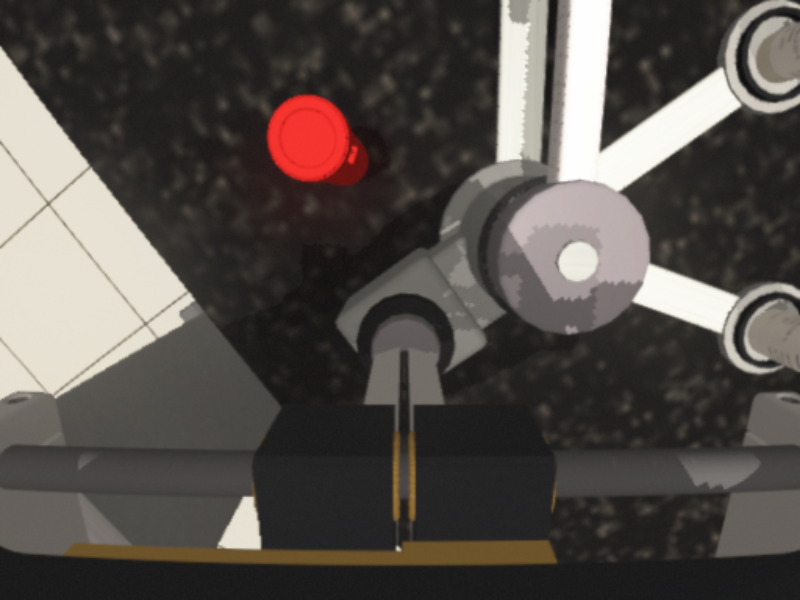

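```bash
python3 - <<'E'
from h import *
c=load('scene7'); f=3.6
P=lambda X:((proj(c,X)-[140,140])*f+1.3).round(0)
print('tcp',P([460.4,19.9,94.5]),'btn guess',P([461,20,75]))
r=lambda x,y,h:onplane(c,[((x-1.3)/f+140,(y-1.3)/f+140)],h)[0].round(1)
print('btn from scene',r(617,352,75),'hubdot',r(474,237,107),'nestL',r(121,478,9),'head',r(210,288,103))
t0=load('scene0')
print('finger tip bottom mid', r(625,312,94.5))
w=load('wrist7');k=1.5625
q=lambda x,y,h:onplane(w,[(x/k,y/k)],h)[0].round(1)
print('wrist: hubdot',q(577,261,108),'btn ring L/R',q(357,340,62),q(454,340,62), 'btn cap edges',q(369,340,75),q(441,340,75))
E
```

```text
tcp [[623. 316.]] btn guess [[618. 349.]]
btn from scene [460.2  22.5  75. ] hubdot [542.1  23.4 107. ] nestL [639.3 174.8   9. ] head [618.5 127.5 103. ]
finger tip bottom mid [461.   16.7  94.5]
wrist: hubdot [542.2  21.8 108. ] btn ring L/R [441.8  33.9  62. ] [482.3   6.3  62. ] btn cap edges [450.1  33.4  75. ] [478.3  14.2  75. ]
```

The scene picture suggests the aim could be up to 0.06 rad short, while the wrist view says 0.02 rad. I check with the top view before pressing.

```bash
python3 - <<'E'
from h import *
c=snap('top','top7'); im=c['pixels'][110:260,140:330,::-1]
cv2.imwrite('pics/t7c.png',cv2.resize(im,None,fx=4,fy=4,interpolation=cv2.INTER_CUBIC))
E
```

```text
(no output)
```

View pics/t7c.png

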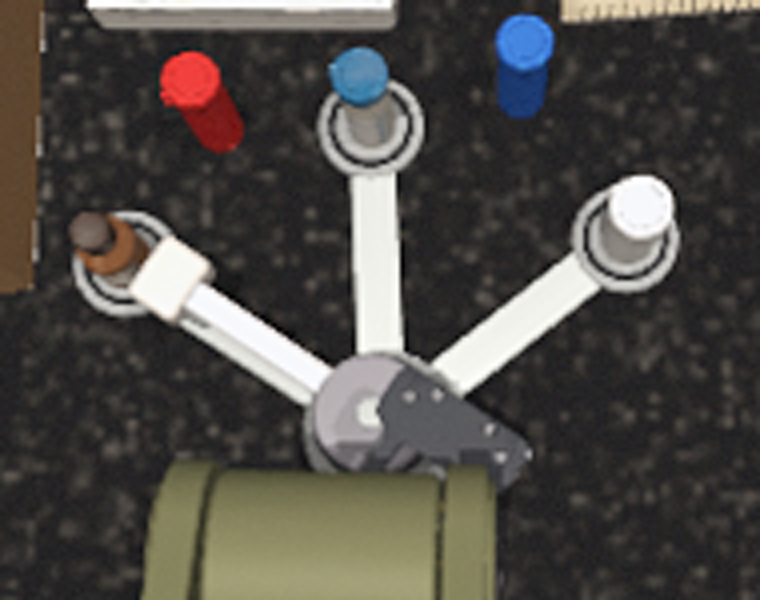

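```bash
python3 - <<'E'
from h import *
c=load('top7')
def cr(x,y): return [(x+.5)/4-.5+140,(y+.5)/4-.5+110]
o=lambda x,y,h:onplane(c,[cr(x,y)],h)[0]
h=o(372,412,107);hd=o(172,278,103);b=o(93,231,100);n=o(127,263,9)
for nm,q in(('head',hd),('cap',b),('nest',n)):
    d=q[:2]-h[:2]; print(nm,q.round(1),np.hypot(*d).round(1),np.arctan2(d[1],d[0]).round(3))
W=cloud(c); w=W; r=np.hypot(w[...,0]-543,w[...,1]-20.4); a=np.arctan2(w[...,1]-20.4,w[...,0]-543)
m=(w[...,2]>97)&(w[...,2]<108)&(r>116)&(r<144)&(abs(a-.95)<.3); print(m.sum(),a[m].mean())
E
```

```text
head [616.2 125.6 103. ] 128.2 0.963
cap [642.9 168.4 100. ] 178.6 0.977
nest [642.8 170.3   9. ] 180.1 0.983
237 0.962555842533246
```

The top view gives the arm at 0.963 rad against 0.977 to 0.983 for the bottle, so the bottle is about 3 mm off the line, well inside 14 mm. I press the button slowly.

Call:
arm_command(series=[[0, [10, 0, 0], 0], [0, [16, 0, 0], 0], [0, [19, 0, 0], 0], [0, [21, 0, 0], 0], [0, [22, 0, 0], 0], [0, [23, 0, 0], 0], [0, [24, 0, 0], 0], [0, [24, 0, 0], 0]])

```text
clock: 10.75
eef_pos: [460.9, 19.9, 71.4]
eef_rot: [2.95, 1.569, 2.351]
wrist_force: [-2.0, -0.9, 2.9]
finger_gap: 0.4
```

```bash
python3 - <<'E'
from h import *
p,R,s=tool(); print(p,s['wrist_force'].round(1),s['moment'].round(2))
E
```

```text
[460.89137809  19.932808    71.3731032 ] [-2.  -0.9  2.9] [ 0.01  0.33 -0.03]
```

Call:
arm_command(series=[[0, [1, 0, 0], 0], [0, [2, 0, 0], 0], [0, [2, 0, 0], 0], [0, [2, 0, 0], 0]])

```text
clock: 11.25
eef_pos: [460.9, 19.9, 69.4]
eef_rot: [2.893, 1.569, 2.293]
wrist_force: [-2.3, 0.3, 4.4]
finger_gap: 0.6
```

```bash
python3 - <<'E'
from h import *
p,R,s=tool(); print(p,s['wrist_force'].round(1),s['moment'].round(2))
E
```

```text
[460.93913364  19.91928158  69.44859818] [-2.3  0.3  4.4] [-0.09  0.36 -0.05]
```

Call:
arm_command(series=[[0, [1, 0, 0], 0], [0, [1.5, 0, 0], 0], [0, [2, 0, 0], 0], [0, [2, 0, 0], 0]])

```text
clock: 11.75
eef_pos: [461.0, 19.9, 68.1]
eef_rot: [2.762, 1.569, 2.163]
wrist_force: [-7.1, -0.1, 14.7]
finger_gap: 0.6
```

```bash
python3 - <<'E'
from h import *
p,R,s=tool(); print(p,s['wrist_force'].round(1),s['moment'].round(2))
E
```

```text
[461.03529829  19.93852135  68.05814458] [-7.1 -0.1 14.7] [-0.05  1.25 -0.01]
```

The force jumped to 14.7 N at the stop, so the button is fully down. I release it and move clear.

Call:
arm_command(series=[[0, [-3, 0, 0], 0], [0, [-10, 0, 0], 0], [0, [-30, 0, 0], 0], [0, [-60, 0, 0], 0], [0, [-100, 0, 0], 0], [0, [-130, 0, 0], 0], [0, [-130, -40, 0], 0], [0, [-130, -80, 0], 0], [0, [-130, -80, 0], 0], [0, [-130, -80, 0], 0]])

```text
clock: 13.0
eef_pos: [416.4, -46.1, 198.2]
eef_rot: [2.276, 1.57, 1.677]
wrist_force: [0.1, 1.4, 0.6]
finger_gap: 0.5
```

```bash
python3 - <<'E'
from h import *
p,R,s=tool(); print(p,s['wrist_force'].round(1),s['clock'])
for t in('top','scene'):
    c=snap(t,t+'8')
c=load('top8'); im=c['pixels'][110:260,140:330,::-1]
cv2.imwrite('pics/t8c.png',cv2.resize(im,None,fx=4,fy=4,interpolation=cv2.INTER_CUBIC))
im=load('scene8')['pixels'][140:300,140:350,::-1]
cv2.imwrite('pics/s8c.png',cv2.resize(im,None,fx=3.6,fy=3.6,interpolation=cv2.INTER_CUBIC))
w=cloud(load('scene8')); m=(w[...,2]>70)&(np.hypot(w[...,0]-460,w[...,1]-22)<14); print('btn z',m.sum(),np.median(w[m][:,2]))
w=cloud(load('scene0')); m=(w[...,2]>70)&(np.hypot(w[...,0]-460,w[...,1]-22)<14); print('btn z0',m.sum(),np.median(w[m][:,2]))
w=cloud(c); r=np.hypot(w[...,0]-543,w[...,1]-20.4); a=np.arctan2(w[...,1]-20.4,w[...,0]-543)
m=(w[...,2]>97)&(w[...,2]<108)&(r>116)&(r<144)&(abs(a-.95)<.3); print(m.sum(),a[m].mean())
E
```

```text
[416.3928925  -46.09076876 198.21542574] [0.1 1.4 0.6] 13.0
btn z 154 74.75971507784621
btn z0 156 74.86601192176965
235 0.9626683222322575
```

View pics/t8c.png

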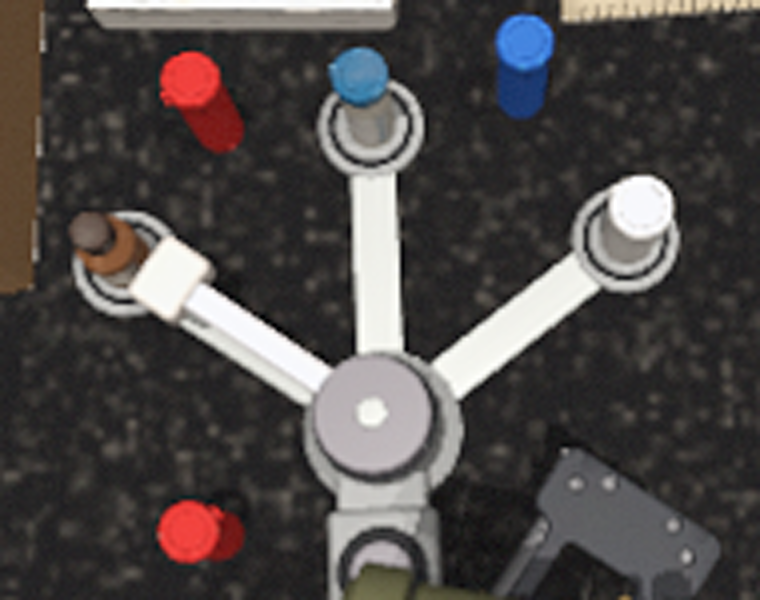

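View pics/s8c.png

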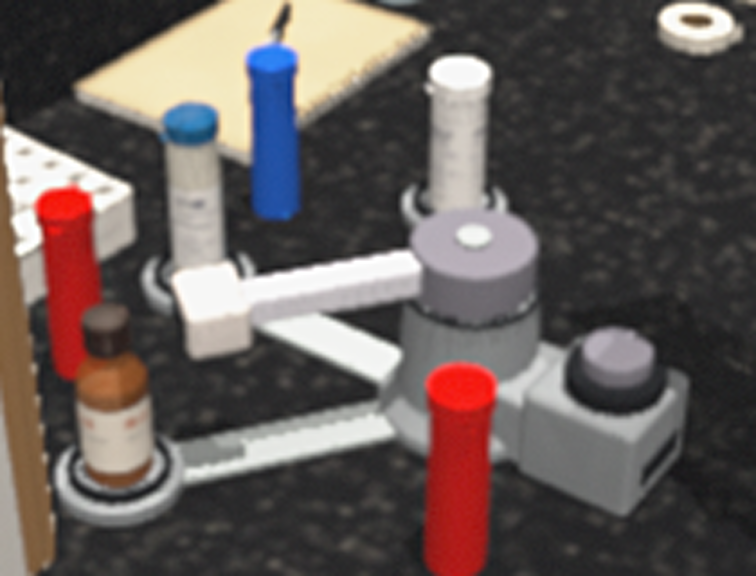

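The arm still points at the brown bottle, the button is back up (74.8 mm against 74.9 mm at the start), all three containers are where they were, and the robot is clear. I hand the job in.

```bash
python3 -c "
from cell import sign_off; print(sign_off())"
```

```text
the job is handed in; nothing more can be done
None
```

I pushed the reader arm round with the closed fingers until it pointed at the brown bottle in the left nest. Then I pressed the read button to its stop, released it, moved the robot clear and handed the job in at about 13 s. `sign_off()` gives no verdict, so these are my own last checks:

- **Aim:** the top camera put the arm at 0.963 rad and the bottle at about 0.98 rad, before and after the press. That leaves the bottle about 3 mm off the window's line, against a limit of 14 mm.
- **Disagreement:** a rough reading from the oblique scene camera suggested about 11 mm off instead. That is still inside the limit. I relied on the top and wrist views, which agreed with each other.
- **Button:** the force rose steadily to 4.4 N, then jumped to 14.7 N at the stop, so it went fully down. Afterwards its top was back at 74.8 mm, against 74.9 mm at the start.
- **Containers:** all three looked unmoved and upright in the last top and scene pictures. I compared them by eye and did not measure them.

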